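# Lock the red ladder leg

### The job

Set the levelling leg with the red sleeve for its ladder: push its sliding tube in by the rubber foot until the white ring is up against the clamp collar (a gap of up to 10 mm is fine), then flip its cam lever over centre and all the way down, so that it lies flat along the red sleeve and clamps the tube. Do not touch the leg with the yellow sleeve.

Things in the scene. Friction and masses are not known exactly. Their poses are not given: they have to be found in the camera images.
- red_leg: Leg with the RED sleeve (diameter 44, axis level along y at z 62), fixed on the bench (mm). Origin: bench top below the mouth of its aluminium clamp collar (56 wide, y 0 to 45, z 34 to 90); sleeve y 45 to 210; z up; the tube sticks out to -y. Cam lever: hinge along x at y 22, z 105; black arm 20 wide, orange paddle 30 wide, 8 thick, tip 90 from the hinge.
- red_tube (a joint): Red leg's steel tube (diameter 32): gap in m from its white ring to the collar; 0 = touching (hard stop), starts 0.04 to 0.08. Black rubber foot at its end: 46 wide (x), z 37 to 87, 30 long, end face at y = -(0.12 + red_tube) m. Push it towards +y: about 3 N of friction, stays where left; clamped once the lever is closed.
- red_lever (a joint): Red leg's cam lever (rad): leans (value - 0.43) from upright towards the leg's +y, the sleeve. 0 = a little back over the tube; 2.0 = stop, closed, flat along the sleeve, centre line at z 105 mm. Starts open at 0, turns freely; from 1.1 to 1.7 (dead centre) resists with a few N at the paddle and springs back if let go; press it on to its stop, where it holds.
- yellow_leg: Leg with the YELLOW sleeve, not to be touched: same build, sizes and frame as the red one, lever also open, tube also out by 40 to 80 mm. It lies beside the red leg, nearer to the robot or farther away, 0.17 m or more between the origins.

How it is judged:
By the outcome, as a careful person would: the job done as asked, in the order asked, and still so for the second after the job is handed in, with the robot touching nothing.
It also fails if it takes over 48 s, if anything falls off the work surface, if the arm or the gripper's body presses on something with over 40 N, if the wrist force passes 120 N, or if a joint passes its speed limit or range.

### The arm

A 6-joint arm with a two-finger parallel gripper is mounted at the origin on the work surface. World frame = base frame: x ahead of the robot, y to its left, z up, the work surface at z = 0. Lengths are in m, angles in degrees, forces in N, time in s.
With the tool pointing down it reaches from about 0.35 to 0.875 m from the base axis. Payload 4.2 kg.
Tool frame: the origin (TCP) lies on the front face of the gripper's body, between the roots of the fingers; the fingertips stand finger_overhang ahead of it and the grasp point (between the pads) lies 51 mm ahead of it (finger_overhang is the distance from the TCP to the fingertips, in m); z points along the fingers, y is the line along which they close (so a half turn about z gives the same grasp; the last joint's range is limited). The gripper opens to 87 mm and grips with 3 to 60 N. Pads are 19 mm wide; open, the fingers measure 117 mm over their backs; the gripper's body (75 mm by 190 mm) begins 51 mm behind the grasp point.
Start: joints at [-51.475, 22.042, 0.453, 0, -68.411, -14.817], TCP at [0.251, -0.572, 0.292] pointing down, gripper open.
Joint ranges: [-179.83, 179.83], [-69.29, 118.12], [-61.27, 80.66], [-181.25, 117.63], [-171.15, -9.14], [-177.46, 177.46]. Speed limits (degrees/s): [159.86, 159.86, 180, 180, 180, 180].

### API

Orientations are given as a 3x3 rotation matrix whose columns are the frame's x, y, z axes.
In Python, from station import sense, capture, camera_model, finish_job, finger_overhang gives the robot as it stands. The module is installed in compiled form; this text tells all that it offers.
- The arm moves only by the tool jog_arm, never from a script. Its argument "rows" is a list that holds one entry, the list of rows, each a list of 4 numbers: the shift along the tool's x, y, z in m, then the turn about the tool's z in rad. A call has 1 to 20 rows; each row shifts and turns the commanded pose from where the row before left it, along the tool's axes as they then stand; what a row does not reach is not made up. A row lasts 1/8 s, in which the tool goes at most 62.5 mm and 10.7 degrees, less where a joint would pass 70% of its speed; a pose out of reach is approached as far as the arm can. A call is refused whole if a number of a shift passes 0.0625 or a number of a turn 0.188, either way. A call with a gripper value outside its range is refused whole. "claw" is the opening, from 0 (shut) to 1 (fully open), set as the call begins (left out, the last holds). The fingers move at their own pace and stop on an object; the grip force is fixed at half the most. Time passes only in rows, so rows that do not move let the fingers close. It gives the time, the measured TCP pose, the force, the opening and the grip force at its end, in the units of the state.
- sense(): the state, without advancing time (a new reading comes with each control period).
- capture(name): name is "side" or "top" or "wrist"; returns the picture (400x640x3 uint8, red, green, blue); there is no depth.
- camera_model(name): a dict with "fovy" (degrees; the focal length in pixels is half the picture's height over the tangent of half this angle, whatever the lens; pixels are square), "cx", "cy" (the principal point, pixels), "k1" (the pictures are not rectified: a ray, as slopes to the right and down, at radius r is drawn at 1 + k1 r^2 times it, then the intrinsics apply), "eye" and "rotation" of the camera in the world. Camera axes: x right, y down, z forward; pixel columns grow to the right and rows downward; lengths in m; the calibration is good to about 2 mm. A picture is of the moment at which its call begins: read the wrist's pose just before it. camera_model takes no time and is no camera call; for the wrist camera it gives the pose at the moment of the call.
- finish_job(): hands the job in; it is judged then, once.
The state is a dict: "time_s": time; "joints": joint angles; "joint_velocities": joint speeds; "effort": joint torques, N m; "tcp_pos": TCP position; "ee_rot": TCP orientation; "wrist_force": force on the tool from outside, world axes, zero at the start; "moment": the same for the moment, N m; "gripper_width": opening from 0.0 (shut) to 1.0 (fully open); "gripper_force": force on a finger pad.
Only numpy, scipy, OpenCV 4.12 (cv2) and the standard library are available. Lean on these libraries where they do the work, as an engineer would, in place of code of your own. Each camera call takes 0.05 s, during which the arm holds its last target. There are 200 camera calls.

## Working session

There is one attempt and no reset: what is moved stays moved. The work goes in short steps, Python scripts to look and compute and a tool call to move; the robot and the scene stay as the last step left them, time stands still between calls to the robot, and variables do not carry over. Pictures are saved under pics/ and viewed, at most 10 in all, crops included, and the job is handed in when it is done.

Besides the shell and the picture viewer there is one more tool, called after "Request:" as name([rows], argument=value, ...), one row to a line, values as JSON. jog_arm: Moves the arm, as the interface text tells. Its arguments: {"type":"object","properties":{"rows":{"type":"array"},"claw":{"type":"number"}},"required":["rows"]}

```bash
mkdir -p pics
cat > h.py <<'E'
import numpy as np, cv2
from station import *
def ray(m,u,v):
    f=200/np.tan(np.radians(m["fovy"])/2)
    K=np.array([[f,0,m["cx"]],[0,f,m["cy"]],[0,0,1.]])
    d=np.array([(u-m["cx"])/f,(v-m["cy"])/f]);s=d.copy()
    for _ in range(20): s=d/(1+m["k1"]*(s@s))
    return np.array(m["eye"]),np.array(m["rotation"])@np.array([*s,1])
def onz(m,u,v,z):
    e,d=ray(m,u,v); return e+d*(z-e[2])/d[2]
def save(n,f): 
    im=capture(n); cv2.imwrite("pics/"+f,im[:,:,::-1]); return im
E
python3 - <<'E'
from h import *
a=save("top","t1.png");b=save("side","s1.png")
cv2.imwrite("pics/both.png",np.vstack([a,b])[:,:,::-1][:, :])
cv2.imwrite("pics/both.png",cv2.resize(cv2.imread("pics/both.png"),(480,600)))
for n in("top","side"):
    m=camera_model(n);print(n,m["eye"],np.round(m["rotation"],3).tolist(),m["fovy"],m["k1"])
s=sense();print(s["tcp_pos"],s["ee_rot"],finger_overhang,s["time_s"],s["gripper_width"])
E
```

```text
top [0.48433448 0.03933525 0.72641602] [[0.016, -0.997, 0.07], [-1.0, -0.016, -0.002], [0.003, -0.07, -0.998]] 55.070986177269724 -0.08627381592459507
side [ 0.36810579 -0.406599    0.57912567] [[0.927, -0.261, 0.27], [-0.375, -0.678, 0.632], [0.018, -0.688, -0.726]] 44.384695952220554 0.03328414946293172
[ 0.25117781 -0.57188742  0.29127614] [[-9.15653451e-01 -4.01967685e-01 -8.59491965e-04]
 [-4.01968593e-01  9.15651833e-01  1.72360706e-03]
 [ 9.41610524e-05  1.92371553e-03 -9.99998145e-01]] 0.0697 0.1 0.9983275526438744
```

View pics/t1.png

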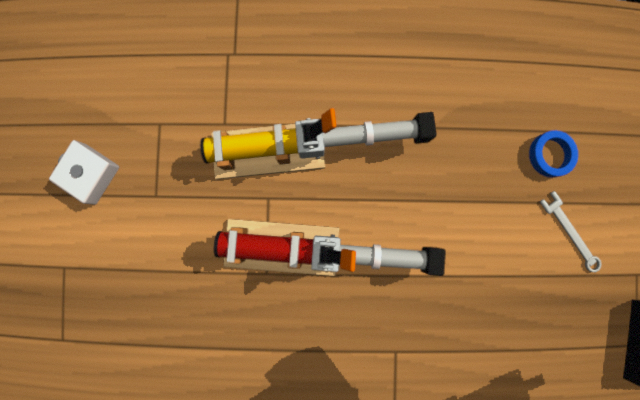

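View pics/s1.png

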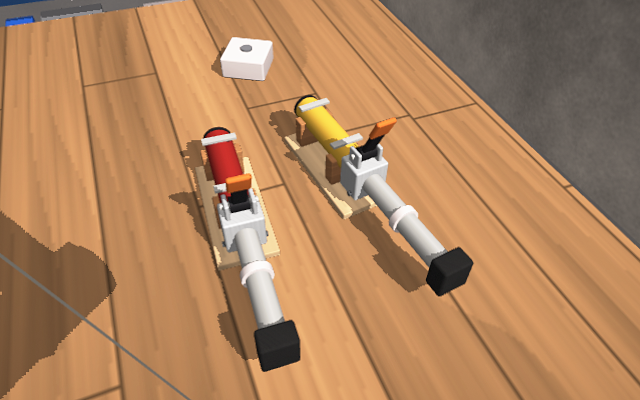

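The top view shows the red leg nearer the robot: red sleeve around (265,247), collar (327,254), ring (377,257) and foot (433,261). The yellow leg lies farther away, and the red lever leans over the tube, to the right in the picture.

```bash
python3 - <<'E'
from h import *
a=cv2.imread("pics/t1.png")[:,:,::-1].astype(int);m=camera_model("top")
R,G,B=a[...,0],a[...,1],a[...,2]
red=(R>110)&(G<50)&(B<50)
v,u=np.nonzero(red); print("red",u.min(),u.max(),v.min(),v.max())
def mids(mask,cols,lo,hi):
    o=[]
    for c in cols:
        r=np.nonzero(mask[lo:hi,c])[0]+lo
        if len(r)>5:o.append((c,(r.min()+r.max())/2,r.max()-r.min()+1))
    return o
gray=(abs(R-G)<25)&(abs(G-B)<25)&(R>80)
bl=(a.max(2)<60)
M=mids(red,range(240,290,8),220,290)+mids(gray,list(range(385,420,6)),235,285)
P=[]
for c,r,w in M: p=onz(m,c,r,.062);P.append(p[:2]);print(c,r,w,np.round(p,4))
vx,vy,x0,y0=cv2.fitLine(np.float32(P),cv2.DIST_HUBER,0,.01,.01).ravel()
d=np.array([vx,vy]);d*=np.sign(vy);print("dir",d,"yaw off y deg",np.degrees(np.arctan2(-d[0],d[1])),"x0",x0,y0)
n,lab,st,ce=cv2.connectedComponentsWithStats(bl[230:290,400:470].astype(np.uint8))
i=1+st[1:,4].argmax();x,y,w,h,_=st[i];print("foot",x+400,x+400+w,y+230,y+230+h)
end=onz(m,x+400+w-1,261,.087);print("foot end top",end)
# ring and collar columns
for nm,(c,r,z) in dict(ringc=(377,257,.062),ringR=(382,257,.062+.02),colmouth=(340,254,.09)).items():print(nm,onz(m,c,r,z))
print(a[256,300:450].sum(1)//3)
E
python3 - <<'E'
import cv2;a=cv2.imread("pics/t1.png")[225:285,290:455];cv2.imwrite("pics/c.png",cv2.resize(a,None,fx=4.8,fy=4.8,interpolation=2))
E
```

```text
red 217 349 117 268
240 244.5 22 [0.4471 0.1783 0.062 ]
248 245.0 21 [0.4466 0.1643 0.062 ]
256 245.5 22 [0.446  0.1504 0.062 ]
264 246.0 21 [0.4454 0.1365 0.062 ]
272 247.0 21 [0.4439 0.1226 0.062 ]
280 247.5 22 [0.4433 0.1088 0.062 ]
288 245.0 17 [0.4479 0.0951 0.062 ]
385 257.0 19 [ 0.4297 -0.0726  0.062 ]
391 257.5 18 [ 0.429 -0.083  0.062]
397 258.0 19 [ 0.4282 -0.0935  0.062 ]
403 258.5 18 [ 0.4274 -0.1039  0.062 ]
409 259.0 19 [ 0.4267 -0.1144  0.062 ]
415 259.0 17 [ 0.4268 -0.1249  0.062 ]
dir [0.07193232 0.9974095 ] yaw off y deg -4.1249804 x0 0.43866083 0.05078823
foot 422 445 247 276
foot end top [ 0.42598961 -0.16784199  0.087     ]
ringc [ 0.42954312 -0.05873721  0.062     ]
ringR [ 0.43128939 -0.06418762  0.082     ]
colmouth [0.43598251 0.00664659 0.09      ]
[ 59  58  62  58  43  39  42  47  35  43  48  56  98 123 128 131 131 129
 126  81  32  12   9  21  20  14  23  18  14   7   8  15  13  11  10  15
  10  18   9  14  32  52  62  57  58  57  61  59  58  59  62  85 109 116
 115 142 184 193 194 196 195 198 194 195 197 197 196 197 197 197 193 158
 130 130 172 223 227 229 228 229 227 208 198 197 197 195 196 197 196 197
 198 195 198 198 195 196 196 197 195 196 196 196 197 196 194 195 193 195
 193 194 194 194 194 193 191 194 193 193 193 193 191 174 140 115 115 114
  83  37  22  18  31  30  36  34  36  35  36  32  33  33  35  29  28  39
  53  93 129 130 130 132]
```

View pics/c.png

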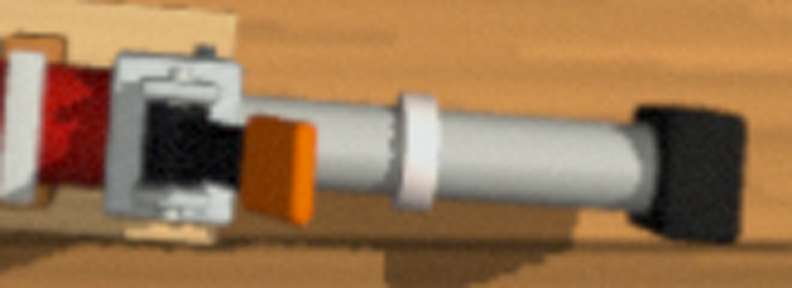

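The close-up shows the collar mouth edge at column 340, ring near edge at column 373 and foot end at column 444. That gives mouth ≈ (0.4355, 0.0066), yaw ≈ −4.1° and a gap of about 55 mm.

Request:
jog_arm([
  [[0,0,0,-0.181],[0,0,0,-0.181],[0,0,0,-0.181],[0,0,0,-0.181],[0,0,0,-0.181],[0,0,0,-0.181],[0,0,0,0],[0,0,0,0]],
], claw=0)

```text
time_s: 1.1
tcp_pos: [0.2513, -0.5721, 0.2919]
ee_rot: [[-0.074, -0.997, -0.0], [-0.997, 0.074, 0.001], [-0.001, 0.0, -1.0]]
wrist_force: [1.2, 1.3, -0.6]
gripper_width: 0.175
gripper_force: 0.0
```

```bash
cat >> h.py <<'E'
d=np.array([.072,.9974]);ex=np.array([.9974,-.072]);O=np.array([.4355,.0066])
def leg(p): q=np.array(p)[:2]-O; return np.array([q@ex,q@d,p[2]])
def st():
    s=sense();r=np.array(s["ee_rot"]);print("t",round(s["time_s"],2),"leg TCP mm",np.round(1e3*leg(s["tcp_pos"]),1),"tip z",round(1e3*s["tcp_pos"][2]-69.7,1),"F",np.round(s["wrist_force"],1),"w",round(s["gripper_width"],3),"x",np.round(r[:,0],3))
E
python3 -c "from h import *;st()"
```

```text
t 1.1 leg TCP mm [-142.1 -590.5  291.9] tip z 222.2 F [ 1.2  1.3 -0.6] w 0.175 x [-0.074 -0.997 -0.001]
```

Request:
jog_arm([
  [[-0.047,-0.0178,0,0],[-0.047,-0.0178,0,0],[-0.047,-0.0178,0,0],[-0.047,-0.0178,0,0],[-0.047,-0.0178,0,0],[-0.047,-0.0178,0,0],[-0.047,-0.0178,0,0],[-0.044,-0.0178,0,0],[0,0,0,0],[0,0,0.04,0],[0,0,0.04,0],[0,0,0.04,0],[0,0,0.04,0],[0,0,0.014,0],[0,0,0,0],[0,0,0,0]],
])

```text
time_s: 3.1
tcp_pos: [0.4203, -0.2108, 0.119]
ee_rot: [[-0.072, -0.997, 0.001], [-0.997, 0.072, -0.0], [0.0, -0.001, -1.0]]
wrist_force: [0.5, -0.5, 0.1]
gripper_width: 0.005
gripper_force: 0.0
```

```bash
python3 -c "
from h import *;st();save('top','t2.png');a=save('side','s2.png')"
```

```text
t 3.1 leg TCP mm [   0.5 -217.9  119. ] tip z 49.3 F [ 0.5 -0.5  0.1] w 0.005 x [-0.072 -0.997  0.   ]
```

View pics/s2.png

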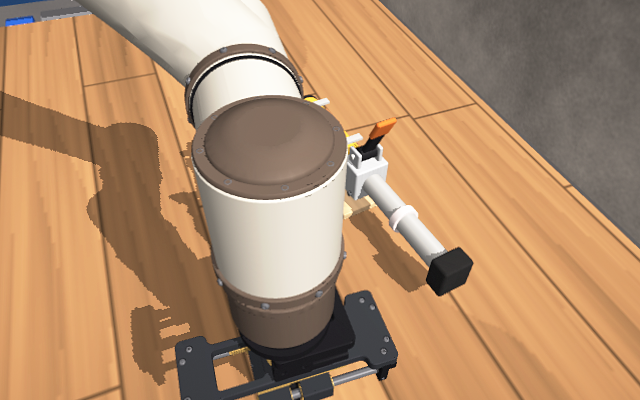

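The side view is blocked by the arm. The gripper stands just beyond the foot and clear of the yellow leg, so I push.

Request:
jog_arm([
  [[-0.008,0,0,0],[-0.008,0,0,0],[-0.008,0,0,0],[-0.008,0,0,0],[-0.006,0,0,0],[-0.006,0,0,0],[-0.006,0,0,0],[-0.006,0,0,0],[-0.006,0,0,0],[-0.006,0,0,0],[-0.006,0,0,0],[0,0,0,0],[0,0,0,0]],
])

```text
time_s: 4.82
tcp_pos: [0.4252, -0.1362, 0.1182]
ee_rot: [[-0.071, -0.997, 0.0], [-0.997, 0.071, 0.0], [-0.001, -0.0, -1.0]]
wrist_force: [-0.5, -0.8, 0.3]
gripper_width: 0.008
gripper_force: 0.0
```

```bash
python3 -c "
from h import *;st();a=save('top','t3.png');cv2.imwrite('pics/c3.png',cv2.resize(a[200:320,250:450,::-1],None,fx=4,fy=4))"
```

```text
t 4.83 leg TCP mm [  -0.  -143.1  118.2] tip z 48.5 F [-0.5 -0.8  0.3] w 0.008 x [-0.071 -0.997 -0.001]
```

View pics/c3.png

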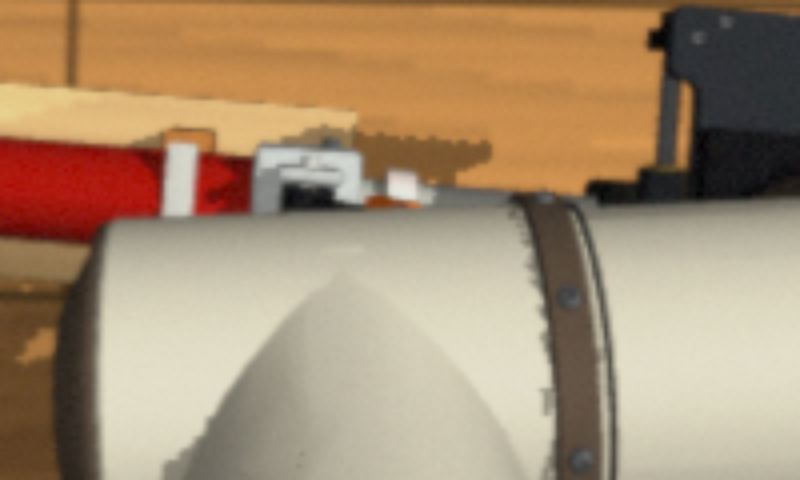

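The ring is in view at crop x 387–417 and the collar edge is at 362, so about 11 mm remain. I push on gently until it meets the stop.

Request:
jog_arm([
  [[-0.004,0,0,0],[-0.003,0,0,0],[-0.002,0,0,0],[0,0,0,0]],
])

```text
time_s: 5.38
tcp_pos: [0.4258, -0.1273, 0.1182]
ee_rot: [[-0.071, -0.997, 0.0], [-0.997, 0.071, 0.0], [-0.0, -0.0, -1.0]]
wrist_force: [1.1, -3.1, -1.3]
gripper_width: 0.008
gripper_force: 1.7
```

Request:
jog_arm([
  [[-0.002,0,0,0],[-0.001,0,0,0],[0,0,0,0]],
])

```text
time_s: 5.75
tcp_pos: [0.426, -0.1244, 0.1182]
ee_rot: [[-0.071, -0.997, 0.0], [-0.997, 0.071, 0.0], [-0.0, -0.0, -1.0]]
wrist_force: [1.0, -4.1, -2.0]
gripper_width: 0.01
gripper_force: 1.9
```

```bash
python3 -c "
from h import *;st();a=save('top','t4.png').sum(2)//3
print(a[246,335:360])"
```

```text
t 5.75 leg TCP mm [-1.000e-01 -1.313e+02  1.182e+02] tip z 48.5 F [ 1.  -4.1 -2. ] w 0.01 x [-0.071 -0.997 -0.   ]
[195 212 213 210 200 205 223 225 226 225 224 218 160 144 120 111 100  96
  90  89  87  83  86  87  95]
```

Request:
jog_arm([
  [[-0.0015,0,0,0],[0,0,0,0]],
])

```text
time_s: 6.05
tcp_pos: [0.426, -0.1236, 0.1182]
ee_rot: [[-0.07, -0.998, -0.0], [-0.998, 0.07, -0.001], [0.001, 0.0, -1.0]]
wrist_force: [1.8, -8.0, -2.6]
gripper_width: 0.009
gripper_force: 4.6
```

Request:
jog_arm([
  [[-0.0015,0,0,0],[0,0,0,0]],
])

```text
time_s: 6.3
tcp_pos: [0.426, -0.1233, 0.1183]
ee_rot: [[-0.07, -0.998, -0.001], [-0.998, 0.07, -0.003], [0.003, 0.001, -1.0]]
wrist_force: [1.6, -18.3, -4.1]
gripper_width: 0.009
gripper_force: 9.3
```

Hard stop reached: the force rises and the foot end is at s ≈ −120. I back off, rise, and come up behind the lever.

Request:
jog_arm([
  [[0.015,0,0,0],[0.015,0,0,0],[0,0,-0.034,0],[0,0,-0.034,0],[0,0,-0.034,0],[-0.03,0,0,0],[-0.03,0,0,0],[-0.03,0,0,0],[-0.02,0,0,0],[0,0,0,0],[0,0,0,0]],
])

```text
time_s: 7.68
tcp_pos: [0.4317, -0.042, 0.2202]
ee_rot: [[-0.071, -0.997, -0.0], [-0.997, 0.071, 0.0], [-0.0, 0.0, -1.0]]
wrist_force: [-1.1, -0.2, -0.6]
gripper_width: 0.006
gripper_force: 0.0
```

```bash
python3 -c "
from h import *;st();a=save('top','t5.png');b=save('side','s5.png')
cv2.imwrite('pics/c5.png',np.hstack([cv2.resize(a[200:320,250:450,::-1],(400,240)),cv2.resize(b[80:380,150:450,::-1],(400,400))[:240]]))"
```

```text
t 7.67 leg TCP mm [ -0.3 -48.8 220.2] tip z 150.5 F [-1.1 -0.2 -0.6] w 0.006 x [-0.071 -0.997 -0.   ]
```

View pics/c5.png

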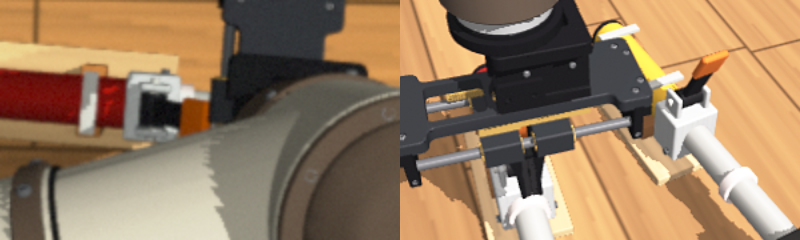

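The ring is against the collar and the fingers are behind the red lever, with the yellow leg well clear. Now I sweep the lever up and over.

Request:
jog_arm([
  [[-0.01,0,0,0],[-0.01,0,0,0],[-0.01,0,0,0],[-0.009,0,0,0],[-0.009,0,0,0],[-0.009,0,0,0],[-0.008,0,-0.001,0],[-0.008,0,0,0],[-0.008,0,0,0],[-0.008,0,0,0],[0,0,0,0]],
])

```text
time_s: 9.15
tcp_pos: [0.4384, 0.0478, 0.2214]
ee_rot: [[-0.07, -0.998, 0.001], [-0.998, 0.07, 0.001], [-0.001, -0.001, -1.0]]
wrist_force: [-0.6, -0.3, -0.5]
gripper_width: 0.006
gripper_force: 0.0
```

Request:
jog_arm([
  [[-0.006,0,0.003,0],[-0.006,0,0.003,0],[-0.005,0,0.004,0],[-0.005,0,0.004,0],[-0.005,0,0.004,0],[-0.005,0,0.005,0],[-0.003,0,0.004,0],[-0.003,0,0.004,0],[-0.003,0,0.004,0],[-0.002,0,0.004,0],[-0.001,0,0.003,0],[0,0,0,0],[0,0,0,0]],
])

```text
time_s: 10.78
tcp_pos: [0.4413, 0.091, 0.1793]
ee_rot: [[-0.071, -0.997, 0.0], [-0.997, 0.071, 0.0], [-0.0, -0.0, -1.0]]
wrist_force: [-0.3, 0.1, 1.4]
gripper_width: 0.001
gripper_force: 0.4
```

```bash
python3 -c "
from h import *;st()"
```

```text
t 10.78 leg TCP mm [ -0.3  84.6 179.3] tip z 109.6 F [-0.3  0.1  1.4] w 0.001 x [-0.071 -0.997 -0.   ]
```

Tip z is 109.6, at the lever's closed surface. I press on until the stop shows in the force.

Request:
jog_arm([
  [[0,0,0.002,0],[0,0,0,0]],
])

```text
time_s: 11.02
tcp_pos: [0.4414, 0.091, 0.1791]
ee_rot: [[-0.07, -0.998, 0.001], [-0.998, 0.07, -0.0], [0.0, -0.001, -1.0]]
wrist_force: [-5.6, -0.1, 13.8]
gripper_width: 0.006
gripper_force: 7.0
```

Request:
jog_arm([
  [[0,0,0.0015,0],[0,0,0,0]],
])

```text
time_s: 11.28
tcp_pos: [0.4415, 0.091, 0.1789]
ee_rot: [[-0.07, -0.998, 0.001], [-0.998, 0.07, -0.0], [0.0, -0.001, -1.0]]
wrist_force: [-8.2, 1.0, 23.0]
gripper_width: 0.007
gripper_force: 11.8
```

At the stop (23 N, no further travel). I retreat straight up, then move back out of view to verify.

Request:
jog_arm([
  [[0,0,-0.02,0],[0,0,-0.05,0],[0,0,-0.05,0],[0,0,-0.03,0],[0.05,0.015,0,0],[0.06,0.015,0,0],[0.06,0.015,0,0],[0.06,0.015,0,0],[0.06,0.015,0,0],[0.06,0.015,0,0],[0.06,0.015,0,0],[0.06,0.015,0,0],[0,0,0,0],[0,0,0,0]],
])

```text
time_s: 13.02
tcp_pos: [0.2878, -0.3692, 0.3253]
ee_rot: [[-0.072, -0.997, -0.001], [-0.997, 0.072, 0.001], [-0.001, 0.001, -1.0]]
wrist_force: [-0.6, -0.1, 0.3]
gripper_width: 0.006
gripper_force: 0.0
```

```bash
python3 -c "
from h import *;st();a=save('top','t6.png');b=save('side','s6.png')
cv2.imwrite('pics/c6.png',np.hstack([cv2.resize(a[90:290,190:450,::-1],(400,308)),cv2.resize(b[80:380,150:450,::-1],(400,400))[:308]]))"
```

```text
t 13.03 leg TCP mm [-120.2 -385.5  325.3] tip z 255.6 F [-0.6 -0.1  0.3] w 0.006 x [-0.072 -0.997 -0.001]
```

View pics/c6.png

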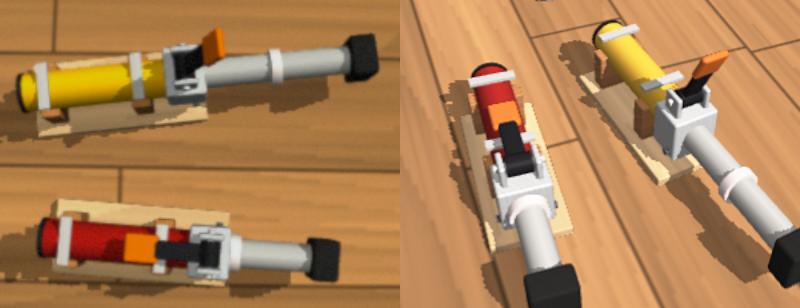

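The ring is against the collar (crop 235,252), the lever lies flat along the red sleeve (paddle at 140,248), and the yellow leg has not moved.

```bash
python3 -c "
from station import *;print(finish_job())"
```

```text
the job is handed in; nothing more can be done
None
```

The job is handed in at about 13 s: the red leg's ring is up against the collar, its cam lever is pressed to its stop and lies flat along the red sleeve, and the yellow leg was not touched.

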